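# Put the ink stick away and snap its slide-top box shut

### The arm

A 7-joint arm with a two-finger parallel gripper is mounted at the origin on the work surface. World frame = base frame: x ahead of the robot, y to its left, z up, the work surface at z = 0. Lengths are in m, angles in degrees, forces in N, time in s.
With the tool pointing down it reaches from about 0.425 to 0.875 m from the base axis. Payload 4.7 kg.
Tool frame: the origin (TCP) lies at the very end of the fingers, on their centre line; the grasp point (between the pads) lies 19 mm behind it; z points along the fingers, y is the line along which they close (so a half turn about z gives the same grasp; the last joint's range is limited). The gripper opens to 87 mm and grips with 3 to 60 N. Pads are 19 mm wide; open, the fingers measure 117 mm over their backs; the gripper's body (75 mm by 190 mm) begins 51 mm behind the grasp point.
Start: joints at [-71.843, 18.392, -4.016, 83.108, 1.295, 78.541, -3.26], TCP at [0.194, 0.62, 0.223] pointing down, gripper open.
Joint ranges: [-163.93, 163.93], [-17.29, 119.83], [-79.2, 71.16], [3.27, 140.29], [-89.18, 269.18], [5.43, 117.66], [-154.24, 154.24]. Speed limits (degrees/s): [147.25, 147.25, 180, 180, 180, 180, 180].

### API

Orientations are given as [roll, pitch, yaw] about the fixed x, y, z axes, in that order (R = Rz(yaw) Ry(pitch) Rx(roll)).
In Python, from cell import telemetry, cams, env gives the robot as it stands.
- The arm moves only by the tool arm_command, never from a script. Its argument "series" is text: rows parted by semicolons, each of 5 numbers parted by spaces: the shift along the tool's x, y, z in mm, then the turn about the tool's z in rad, then the closure in counts, from 0 (fully open) to 255 (shut). A call has 1 to 20 rows; each row shifts and turns the commanded pose from where the row before left it, along the tool's axes as they then stand; what a row does not reach is not made up. A row lasts 1/12 s, in which the tool goes at most 41.7 mm and 7.16 degrees, less where a joint would pass 70% of its speed; a pose out of reach is approached as far as the arm can. A call is refused whole if a number of a shift passes 41.7 or a number of a turn 0.125, either way. A call with a gripper value outside its range is refused whole. The fingers move at their own pace and stop on an object; "squeeze" is the grip in N (left out, the last holds). Time passes only in rows, so rows that do not move let the fingers close. It gives the time, the measured TCP pose, the force, the opening and the grip force at its end, in the units of the state.
- telemetry.get_obs(): the state, without advancing time (a new reading comes with each control period).
- cams.read_camera(name): name is "side" or "top"; returns the picture (420x560x3 uint8, blue, green, red); there is no depth.
- cams.calibration(name): a dict with "K" (3x3 intrinsics, pixels), "origin" and "rotation" of the camera in the world. Camera axes: x right, y down, z forward; pixel columns grow to the right and rows downward; lengths in m; the calibration is good to about 2 mm. A picture is of the moment at which its call begins. calibration takes no time and is no camera call.
- env.sign_off(): hands the job in; it is judged then, once.
The state is a dict: "time_s": time; "qpos": joint angles; "joint_velocities": joint speeds; "effort": joint torques, N m; "tool_pos": TCP position; "tool_rot": TCP orientation; "force": force on the tool from outside, world axes, zero at the start; "wrist_torque": the same for the moment, N m; "grip_width": finger opening in m; "grasp_force": force on a finger pad.
Only numpy, scipy, OpenCV 4.12 (cv2) and the standard library are available. Lean on these libraries where they do the work, as an engineer would, in place of code of your own. Each camera call takes 0.05 s, during which the arm holds its last target. There are 200 camera calls.

### The job

Lay the black ink stick from the inkstone down inside the half-open ink box, without dropping it. Then slide the lid shut by its red bar, over the small brass ridge and on against the sprung brass end plate until it latches and stays fully home when you let go, pushing firmly but without ramming the plate. Leave the mortar, cup and jar where they are.

Things in the scene. Friction and masses are not known exactly. Their poses are not given: they have to be found in the camera images.
- stick_center (a point): centre of the loose ink stick: black with a gold band, 22 (x) by 64 (y) by 14 (z) mm, about 40 g, lying flat on the inkstone (top 18 mm above the desk); its long side is y. Take it across its 22 mm width.
- stick: the same ink stick; origin at the centre of its underside, axes as above.
- inkstone: dark stone slab, 100 (x) by 130 (y) by 18 mm, fixed to the desk; origin at the centre of its underside. The flat top carries the stick.
- box_floor (a point): middle of the inner floor (8 mm above the desk) of the dark wooden ink box, 116 (x) by 250 (y) by 46.5 mm outside, fixed. Its +y is the lid's closing direction. Inside: x -48 to +48 mm, y -113 to +103 mm from here, 26 mm floor to lid. Lips over the lid's grooves reach 38.5 mm above this floor. The part left open by the lid is at the +y end.
- box_end (a point): a point fixed in the box, 37 mm above the desk, axes as the box: where lid_front lies when the lid is home and latched. A sprung brass ridge, 70 (x) by 4 (y) mm, lies across the channel floor, its middle 9.5 mm before this point (-y), 2.5 mm proud of the channel floor.
- end_plate: brass plate across the box's +y end, 104 (x) by 3.5 (y) by 12 mm, sprung: it yields towards +y by about 3 N per mm, at most 6.5 mm, then is hard. Its free face stands 5 mm before box_end. Origin: bottom centre of the plate. It must not be rammed: it may take at most 28 N from the lid.
- ridge (a joint): height of the sprung brass ridge in m: 0 = fully up (the lid not yet on it, or latched behind it), about -0.0008 or lower = pressed down by the lid riding over it.
- lid_front (a point): middle of the lid's front edge, half-way up; axes as the lid: +y is the closing direction. Starts 100 to 115 mm short of box_end. It slides with under 5 N to the ridge, which its front ramp meets about 12 mm before home; riding over and pressing the end plate back takes a push rising to 12-20 N (more where friction is high). Then the ridge drops into the lid's groove; let go earlier and the lid springs back.
- lid_handle (a point): centre of the red bar on top of the lid, 50 (x) by 12 (y) by 18 (z) mm, 205 mm behind lid_front (-y) and 12 mm above it; the bar stands 18 mm over the lid's top. It can be pinched across its 12 mm or pushed from behind, from above.
- lid: the lid: pale wood, 104 (x) by 230 (y) by 6 mm, about 120 g, its edges already in the box's grooves (1 mm play at each side, 1.6 mm up and down); a groove under its front takes the ridge when home. Origin at the middle of its underside, 115 mm behind its front edge.
- mortar: dark stone bowl, 76 mm wide, 45 mm high, loose; origin at the centre of its underside.
- water_cup: blue porcelain cup, 60 mm wide, 55 mm high, loose; origin at the centre of its underside.
- paste_jar: white jar with a red cap, 60 mm wide, 50 mm high, loose; origin at the centre of its underside.

How it is judged:
By the outcome, as a careful person would: the job done as asked, in the order asked, and still so for the second after the job is handed in, with the robot touching nothing.
It also fails if it takes over 64 s, if anything falls off the work surface, if the arm or the gripper's body presses on something with over 40 N, if the wrist force passes 120 N, or if a joint passes its speed limit or range.

## Working session

There is one attempt and no reset: what is moved stays moved. The work goes in short steps, Python scripts to look and compute and a tool call to move; the robot and the scene stay as the last step left them, time stands still between calls to the robot, and variables do not carry over. Pictures are saved under pics/ and viewed, at most 10 in all, crops included, and the job is handed in when it is done.

Besides the shell and the picture viewer there is one more tool, called as name(argument=value, ...) on one line, values as JSON. arm_command: Moves the arm, as the interface text tells. Its arguments: {"type":"object","properties":{"series":{"type":"string"},"squeeze":{"type":"number"}},"required":["series"]}

```bash
mkdir -p pics; ls
python3 - <<'E'
from cell import telemetry,cams
import cv2
for n in("top","side"):
    cv2.imwrite(f"pics/{n}0.png",cams.read_camera(n)); c=cams.calibration(n); print(n,c)
o=telemetry.get_obs(); print({k:o[k] for k in("time_s","tool_pos","tool_rot","force","grip_width")})
E
```

```text
pics
top {'K': array([[397.59856758,   0.        , 277.10636793],
       [  0.        , 397.59856758, 209.49651174],
       [  0.        ,   0.        ,   1.        ]]), 'origin': array([ 0.39634098, -0.02642532,  1.20100931]), 'rotation': array([-170.35964036,    0.30199476,  -88.70110136])}
side {'K': array([[456.96115799,   0.        , 275.11705882],
       [  0.        , 456.96115799, 206.16051013],
       [  0.        ,   0.        ,   1.        ]]), 'origin': array([0.51916054, 0.85251289, 0.84083528]), 'rotation': array([-130.51383052,   -0.28779076, -175.67851733])}
{'time_s': 0.1, 'tool_pos': array([0.19372478, 0.6199436 , 0.2215739 ]), 'tool_rot': array([-1.79902689e+02,  6.14459917e-03,  1.62654260e+02]), 'force': array([ 0.63829231,  0.53468148, -0.06121519]), 'grip_width': 0.0868523012204404}
```

View pics/top0.png

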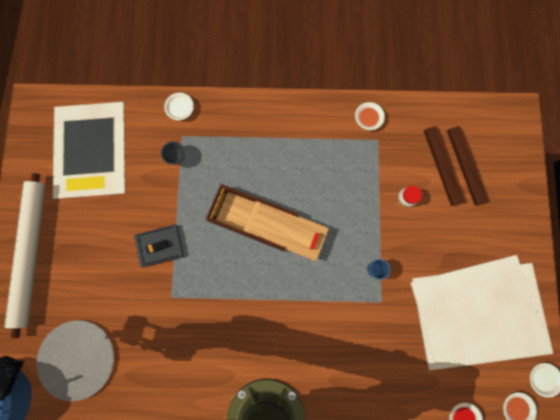

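View pics/side0.png

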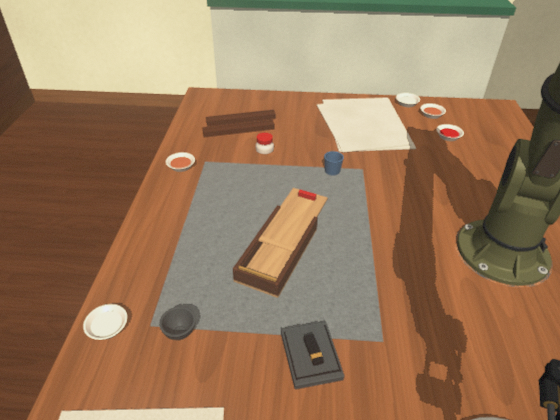

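Top view: the box runs from (215,203) at its open/brass end to (322,242), with the red bar at (316,241). The inkstone is at (160,246) with the stick on it at about (160,245). Next I'll enlarge these areas.

Run:
```python
import cv2,numpy as np
t=cv2.imread("pics/top0.png");s=cv2.imread("pics/side0.png")
a=cv2.resize(t[180:265,200:335],(800,504),interpolation=cv2.INTER_CUBIC)
cv2.imwrite("pics/a.png",a)
b=cv2.resize(t[220:270,130:190],(400,333),interpolation=cv2.INTER_CUBIC)
c=cv2.resize(s[315:395,270:350],(333,333),interpolation=cv2.INTER_CUBIC)
cv2.imwrite("pics/b.png",np.hstack([b,c]))
cv2.imwrite("pics/c.png",cv2.resize(s[180:300,220:340],(600,600),interpolation=cv2.INTER_CUBIC))
```

```text
(no output)
```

View pics/a.png

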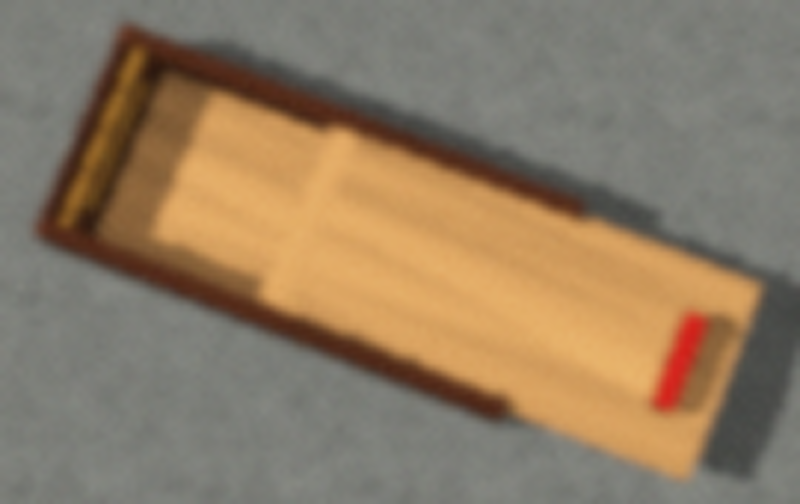

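View pics/b.png

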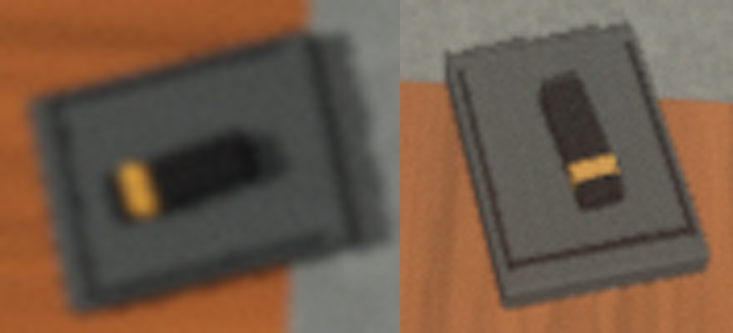

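View pics/c.png

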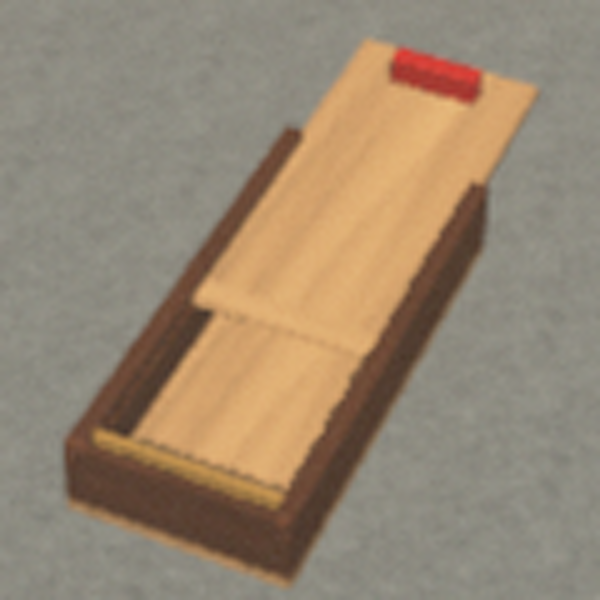

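Crop a: box rim corners at (125,30), (42,235), (583,212) and (505,415), lid rear corners at (765,285) and (690,478), red bar top at (682,362). The stick shows in both crops, in b at about (182,178).

```bash
cat > h.py <<'E'
import numpy as np,cv2
from scipy.spatial.transform import Rotation as R
from cell import telemetry,cams
def plane(n,uv,z):
    c=cams.calibration(n);Rm=R.from_euler('xyz',c["rotation"],degrees=True).as_matrix()
    uv=np.atleast_2d(uv).astype(float)
    d=(Rm@np.linalg.inv(c["K"])@np.c_[uv,np.ones(len(uv))].T).T
    o=c["origin"];return o+d*((z-o[2])/d[:,2])[:,None]
def rect(m):
    cs=cv2.findContours(m.astype(np.uint8),0,2)[0];c=max(cs,key=cv2.contourArea);return c,cv2.minAreaRect(c)
E
python3 - <<'E'
from h import *
np.set_printoptions(precision=4,suppress=True)
t=cv2.imread("pics/top0.png");s=cv2.imread("pics/side0.png")
A=lambda p:np.array(p)/5.926+[200,180]-.4
C=lambda p:np.array(p)/5+[220,180]-.4
for nm,f,pts in(("top",A,[(125,30),(42,235),(583,212),(505,415)]),("side",C,[(68,442),(298,528),(298,130),(487,187)])):
    P=plane(nm,f(pts),.0465);print(nm,"rim",P[:,:2].tolist())
print("lid rear",plane("top",A([(765,285),(690,478)]),.040)[:,:2],plane("side",C([(368,40),(540,92)]),.040)[:,:2])
print("lid front top",plane("top",A([(335,125),(262,298)]),.040)[:,:2],plane("side",C([(195,300),(362,352)]),.040)[:,:2])
for n,im,b in(("top",t,(220,265,300,335)),("side",s,(180,205,290,325))):
    y0,y1,x0,x1=b;q=im[y0:y1,x0:x1].astype(int);m=(q[...,2]>q[...,1]*2.2)&(q[...,2]>100)
    if n=="side": m&=q[...,2]>190
    c,r=rect(m);P=plane(n,cv2.boxPoints(r)+[x0,y0],.058);print(n,"red",r,P[:,:2].tolist(),P.mean(0))
for n,im,b in(("top",t,(232,258,142,174)),("side",s,(328,370,300,325))):
    y0,y1,x0,x1=b;q=im[y0:y1,x0:x1].astype(int);g=(q[...,2]>q[...,0]+40);k=q.max(2)<(42 if n=="top" else 55)
    print(n,"gold",plane(n,np.argwhere(g)[:,::-1].mean(0)+[x0,y0],.032),g.sum(),k.sum())
    c,r=rect(cv2.morphologyEx((g|k).astype(np.uint8),cv2.MORPH_CLOSE,np.ones((3,3))));P=plane(n,cv2.boxPoints(r)+[x0,y0],.032)
    print(n,"stick",r,P[:,:2].tolist(),P.mean(0))
B=lambda p:np.array(p)/6.667+[130,220]-.4
D=lambda p:np.array(p)/4.1625+[270,315]-.4
print("stone top, top",plane("top",B([(32,98),(302,38),(80,310),(340,240)]),.018)[:,:2])
print("stone side",plane("side",D([(48,55),(228,25),(108,295),(306,255)]),.018)[:,:2])
E
```

```text
top rim [[0.6636296137448923, 0.15383318887640104], [0.5587062672670182, 0.19014047232267473], [0.5760900903230255, -0.07758832246332945], [0.47491117253846354, -0.040890370695246224]]
side rim [[0.6651237528002967, 0.1522449430070053], [0.5557695734361078, 0.19451802110235217], [0.5744983259510044, -0.07794352840570218], [0.47319064483713713, -0.04026278718747578]]
lid rear [[ 0.5425 -0.1685]
 [ 0.4467 -0.132 ]] [[ 0.5408 -0.1672]
 [ 0.4441 -0.1286]]
lid front top [[0.6186 0.0471]
 [0.5305 0.0806]] [[0.617  0.0485]
 [0.5326 0.0776]]
top red ((14.344827651977539, 20.63793182373047), (4.085297584533691, 16.155494689941406), 21.801406860351562) [[0.4821423446473937, -0.11124613881510113], [0.5257452421884133, -0.1281611341646721], [0.521590382143037, -0.13912219699667763], [0.47804329289012815, -0.1221506533266516]] [ 0.5019 -0.1252  0.058 ]
side red ((17.037736892700195, 12.867923736572266), (16.483266830444336, 2.472489833831787), 15.945394515991211) [[0.5242552598648854, -0.1269940015592329], [0.522766512663377, -0.1376234950694989], [0.4790206961891628, -0.12130185833988583], [0.48
[... 159 characters left out ...]
8.48874568939209, 22.070741653442383), 75.96376037597656) [[0.48162212039373337, 0.3657653711039651], [0.4987823049283261, 0.3037493234509793], [0.4747063780062642, 0.29602707597323125], [0.4576533696280928, 0.35784202840429474]] [0.4782 0.3308 0.032 ]
side gold [[0.4725 0.3528 0.032 ]] 65 38
side stick ((15.5, 29.0), (12.0, 13.0), 90.0) [[0.48588255930000995, 0.34489905867804016], [0.46009884991773065, 0.34286955966715094], [0.4601631281427939, 0.36916259796662965], [0.4853812795917176, 0.3711434534237532]] [0.4729 0.357  0.032 ]
stone top, top [[0.5125 0.4096]
 [0.5423 0.29  ]
 [0.419  0.3805]
 [0.4523 0.2672]]
stone side [[0.5451 0.2856]
 [0.4538 0.2602]
 [0.5094 0.4118]
 [0.4185 0.385 ]]
```

arm_command(series="0 0 0 0.125 0;0 0 0 0.125 0;0 0 0 0.125 0;0 0 0 0.125 0;0 0 0 0.125 0;0 0 0 0.125 0;0 0 0 0.125 0;0 0 0 0.125 0;-29 16 0 0 0;-30 16.5 0 0 0;-30 16.5 0 0 0;-30 16.5 0 0 0;-30 16.5 0 0 0;-30 16.5 0 0 0;-30 16.5 0 0 0;-30 16.5 0 0 0;-30 16.5 0 0 0;-30 16.5 0 0 0;-30 16.5 0 0 0;-25 15 0 0 0", squeeze=15)

```text
time_s: 1.77
tool_pos: [0.478, 0.3283, 0.2223]
tool_rot: [-180.0, 0.0, 105.3]
force: [0.7, 0.3, 0.2]
grip_width: 0.087
grasp_force: 0.0
```

arm_command(series="0 0 20 0 0;3 0 30 0 0;0 0 30 0 0;0 0 30 0 0;0 0 25 0 0;0 0 20 0 0;0 0 15 0 0;0 0 10 0 0;0 0 6 0 0;0 0 4 0 0;0 0 0 0 0;0 0 0 0 0")

```text
time_s: 2.77
tool_pos: [0.4763, 0.3343, 0.0333]
tool_rot: [179.9, -0.0, 105.4]
force: [0.8, -0.2, 1.2]
grip_width: 0.0869
grasp_force: 0.0
```

Run:
```python
from h import *
a=cv2.resize(cams.read_camera("top")[215:275,125:195],(350,300),interpolation=cv2.INTER_CUBIC)
b=cv2.resize(cams.read_camera("side")[290:390,250:367],(351,300),interpolation=cv2.INTER_CUBIC)
cv2.imwrite("pics/g1.png",np.hstack([a,b]));print(telemetry.get_obs()["tool_pos"])
```

```text
[0.4764863  0.33440483 0.03365814]
```

View pics/g1.png

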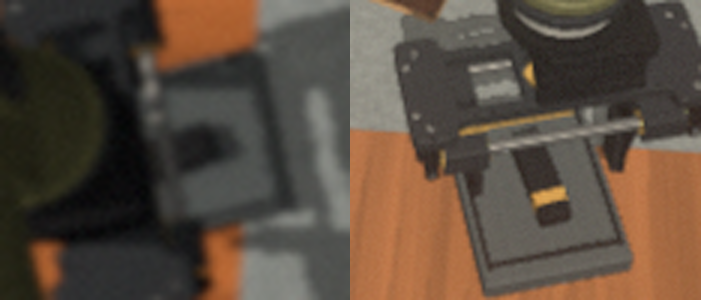

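The fingers straddle the stick: left tip at about (477,185), right tip at about (617,165), stick between them at about (540,170). Next I lower and grip.

arm_command(series="0 0 5 0 0;0 0 4 0 0;0 0 3 0 0;0 0 1 0 0;0 0 0 0 0;0 0 0 0 150;0 0 0 0 255;0 0 0 0 255;0 0 0 0 255;0 0 0 0 255;0 0 0 0 255;0 0 0 0 255;0 0 0 0 255;0 0 0 0 255;0 0 0 0 255;0 0 0 0 255", squeeze=15)

```text
time_s: 4.2
tool_pos: [0.4758, 0.3339, 0.0196]
tool_rot: [180.0, -0.0, 105.4]
force: [0.2, 0.2, -0.5]
grip_width: 0.0219
grasp_force: 15.3
```

arm_command(series="0 0 -6 0 255;0 0 -14 0 255;0 0 -20 0 255;0 0 -20 0.1 255;0 0 -20 0.106 255;0 0 -20 0.106 255;0 0 -10 0.106 255;0 0 0 0.106 255;-8 8 0 0.1025 255;-16 17 0 0 255;-20 21 0 0 255;-20 21 0 0 255;-20 21 0 0 255;-20 21 0 0 255;-20 21 0 0 255;-18 20 0 0 255;-14 15 0 0 255;-10 11 0 0 255;-6 7 0 0 255;0 0 0 0 255")

```text
time_s: 5.87
tool_pos: [0.5887, 0.1065, 0.13]
tool_rot: [179.9, 0.0, 69.3]
force: [-0.6, -0.0, -0.0]
grip_width: 0.0216
grasp_force: 14.8
```

Run:
```python
from h import *
a=cv2.resize(cams.read_camera("top")[150:270,170:310],(350,300),interpolation=cv2.INTER_CUBIC)
b=cv2.resize(cams.read_camera("side")[140:300,180:367],(351,300),interpolation=cv2.INTER_CUBIC)
cv2.imwrite("pics/g2.png",np.hstack([a,b]));o=telemetry.get_obs();print(o["tool_pos"],o["tool_rot"],o["grip_width"])
```

```text
[0.58755246 0.10998076 0.12961082] [-1.79963124e+02 -3.38876806e-02  6.94769685e+01] 0.022528783460405048
```

View pics/g2.png

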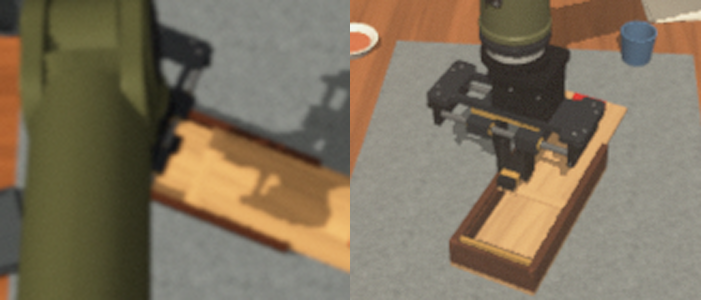

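The stick is held level, seen at (510,180) in the side view above the open end. Lowering it now.

arm_command(series="0 0 10 0 255;0 0 20 0 255;0 0 20 0 255;0 0 20 0 255;0 0 15 0 255;0 0 12 0 255;0 0 8 0 255;0 0 5 0 255;0 0 4 0 255;0 0 2 0 255;0 0 1 0 255;0 0 0 0 255;0 0 0 0 255")

```text
time_s: 7.05
tool_pos: [0.5884, 0.1092, 0.0132]
tool_rot: [179.9, -0.0, 69.5]
force: [0.7, -0.6, 0.5]
grip_width: 0.0219
grasp_force: 14.8
```

arm_command(series="0 0 1 0 255;0 0 0.5 0 255;0 0 0.5 0 255;0 0 0.5 0 255;0 0 0 0 255;0 0 0 0 255")

```text
time_s: 7.55
tool_pos: [0.5878, 0.1091, 0.01]
tool_rot: [-180.0, -0.0, 69.5]
force: [0.4, 1.3, -0.0]
grip_width: 0.0224
grasp_force: 14.8
```

arm_command(series="0 0 0.4 0 255;0 0 0 0 255;0 0 0 0 255;0 0 0 0 255")

```text
time_s: 7.88
tool_pos: [0.5879, 0.1091, 0.0097]
tool_rot: [180.0, -0.0, 69.5]
force: [0.1, 0.5, 0.1]
grip_width: 0.0217
grasp_force: 14.8
```

arm_command(series="0 0 0.4 0 255;0 0 0 0 255;0 0 0 0 255;0 0 0 0 255")

```text
time_s: 8.22
tool_pos: [0.5879, 0.1092, 0.0096]
tool_rot: [180.0, -0.0, 69.5]
force: [-1.5, -0.5, 3.5]
grip_width: 0.022
grasp_force: 14.8
```

arm_command(series="0 0 0 0 190;0 0 0 0 150;0 0 0 0 150;0 0 0 0 150;0 0 0 0 150;0 0 -2 0 150;0 0 -6 0 150;0 0 -12 0 150;0 0 -20 0 150;0 0 -25 0 150;0 0 -30 0 150;0 0 -25 0 150;0 0 -10 0 150;0 0 0 0 150")

```text
time_s: 9.38
tool_pos: [0.5902, 0.1094, 0.1433]
tool_rot: [179.7, -0.3, 69.5]
force: [-0.2, 0.8, 0.6]
grip_width: 0.0355
grasp_force: 0.0
```

arm_command(series="-15 0 0 0 255;-25 0 0 0 255;-30 0 0 0 255;-30 0 0 0 255;-30 0 0 0 255;-30 0 0 0 255;-30 0 0 0 255;-30 0 0 0 255;-25 0 0 0 255;-15 0 0 0 255;-11 0 0 0 255;0 0 0 0 255;0 0 0 0 255")

```text
time_s: 10.47
tool_pos: [0.4919, -0.1445, 0.1383]
tool_rot: [-179.9, -0.0, 69.4]
force: [0.0, -0.1, -0.1]
grip_width: 0.0007
grasp_force: 0.0
```

Run:
```python
from h import *
t=cams.read_camera("top");s=cams.read_camera("side");cv2.imwrite("pics/t3.png",t);cv2.imwrite("pics/s3.png",s)
a=cv2.resize(t[170:270,190:330],(350,250),interpolation=cv2.INTER_CUBIC)
b=cv2.resize(s[180:300,230:350],(450,450),interpolation=cv2.INTER_CUBIC)
a=cv2.copyMakeBorder(a,0,200,0,0,0)
cv2.imwrite("pics/g3.png",np.hstack([a,b]));o=telemetry.get_obs();print(o["tool_pos"],o["tool_rot"],o["grip_width"],o["force"])
```

```text
[ 0.49286036 -0.14317945  0.13868229] [-1.79943474e+02 -1.12578526e-02  6.95705460e+01] 0.0004590223257886854 [0.46668966 0.54924673 0.25646864]
```

View pics/g3.png

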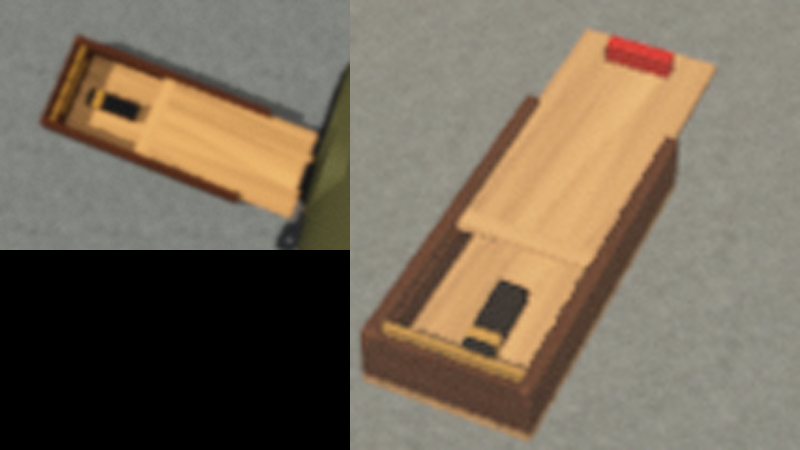

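The stick lies flat in the box (side crop (495,315)), clear of the end wall and of the lid edge. Lowering the closed fingers behind the bar.

arm_command(series="-3 0 10 0 255;0 0 20 0 255;0 0 20 0 255;0 0 15 0 255;0 0 10 0 255;0 0 8 0 255;0 0 5 0 255;0 0 3 0 255;0 0 2 0 255;0 0 0 0 255;0 0 0 0 255")

```text
time_s: 11.48
tool_pos: [0.4922, -0.1475, 0.0468]
tool_rot: [179.9, -0.0, 69.5]
force: [0.9, -0.2, -0.3]
grip_width: 0.0003
grasp_force: 0.0
```

arm_command(series="2 0 1 0 255;2 0 0 0 255;2 0 0 0 255;2 0 0 0 255;2 0 0 0 255;2 0 0 0 255;2 0 0 0 255;2 0 0 0 255;2 0 0 0 255;2 0 0 0 255;0 0 0 0 255;0 0 0 0 255")

```text
time_s: 12.48
tool_pos: [0.4988, -0.1283, 0.0452]
tool_rot: [-180.0, -0.0, 69.5]
force: [0.2, -0.3, 0.4]
grip_width: 0.0006
grasp_force: 0.0
```

arm_command(series="2 0 0 0 255;3 0 0 0 255;4 0 0 0 255;4 0 0 0 255;4 0 0 0 255;4 0 0 0 255;4 0 0 0 255;4 0 0 0 255;4 0 0 0 255;4 0 0 0 255;4 0 0 0 255;4 0 0 0 255;4 0 0 0 255;4 0 0 0 255;3 0 0 0 255;2 0 0 0 255;1 0 0 0 255;1 0 0 0 255")

```text
time_s: 13.98
tool_pos: [0.5198, -0.0725, 0.0453]
tool_rot: [-180.0, 0.0, 69.5]
force: [-0.8, -0.8, -0.2]
grip_width: 0.0006
grasp_force: 0.2
```

Run:
```python
from h import *
t=cams.read_camera("top");s=cams.read_camera("side")
a=cv2.resize(t[170:270,190:330],(350,250),interpolation=cv2.INTER_CUBIC)
b=cv2.resize(s[180:300,230:350],(450,450),interpolation=cv2.INTER_CUBIC)
a=cv2.copyMakeBorder(a,0,200,0,0,0)
cv2.imwrite("pics/g4.png",np.hstack([a,b]));o=telemetry.get_obs();print(o["tool_pos"],o["tool_rot"],o["force"])
```

```text
[ 0.51988013 -0.07244342  0.04529661] [ 1.79992928e+02 -1.38581646e-02  6.94555878e+01] [-0.11863842 -0.23557148 -0.06347768]
```

View pics/g4.png

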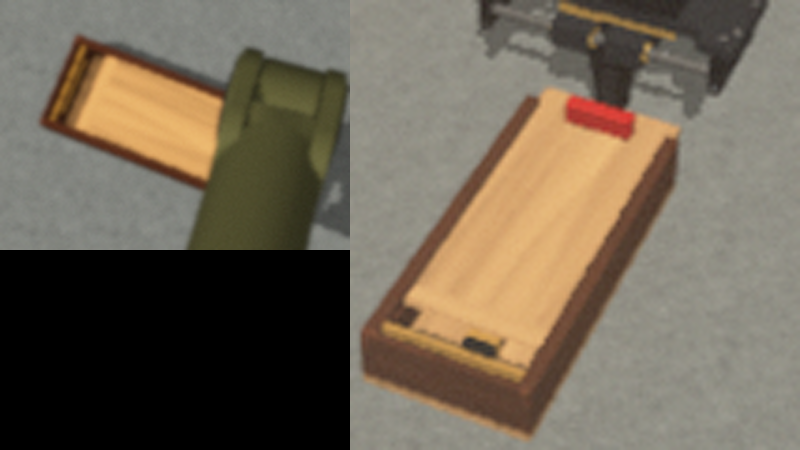

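The lid is now about 35 mm short (front edge at about (400,305)–(545,350) in the side crop) and the stick end can still be seen below it. The finger sits behind the bar, so I'll continue slowly.

arm_command(series="2 0 0 0 255;2 0 0 0 255;2 0 0 0 255;2 0 0 0 255;2 0 0 0 255;2 0 0 0 255;2 0 0 0 255;2 0 0 0 255;0 0 0 0 255")

```text
time_s: 14.83
tool_pos: [0.5257, -0.0569, 0.0453]
tool_rot: [180.0, -0.0, 69.5]
force: [-0.4, -0.5, 0.3]
grip_width: 0.0007
grasp_force: 0.0
```

arm_command(series="1 0 0 0 255;1 0 0 0 255;1 0 0 0 255;1 0 0 0 255;0 0 0 0 255;0 0 0 0 255")

```text
time_s: 15.33
tool_pos: [0.5269, -0.0536, 0.0453]
tool_rot: [180.0, -0.0, 69.5]
force: [-0.8, -0.3, -0.1]
grip_width: 0.0003
grasp_force: 0.1
```

arm_command(series="1 0 0 0 255;1 0 0 0 255;1 0 0 0 255;0 0 0 0 255;0 0 0 0 255")

```text
time_s: 15.75
tool_pos: [0.528, -0.051, 0.0453]
tool_rot: [180.0, -0.0, 69.5]
force: [-0.5, -1.1, 1.0]
grip_width: 0.0005
grasp_force: 0.7
```

arm_command(series="1 0 0 0 255;1 0 0 0 255;0 0 0 0 255;0 0 0 0 255")

```text
time_s: 16.08
tool_pos: [0.5282, -0.0505, 0.0453]
tool_rot: [-180.0, 0.1, 69.4]
force: [-1.7, -4.5, 3.0]
grip_width: 0.0006
grasp_force: 2.6
```

arm_command(series="1 0 0 0 255;1 0 0 0 255;0 0 0 0 255;0 0 0 0 255")

```text
time_s: 16.42
tool_pos: [0.5283, -0.0503, 0.0453]
tool_rot: [-180.0, 0.2, 69.4]
force: [-3.2, -7.0, 4.4]
grip_width: 0.0003
grasp_force: 4.2
```

arm_command(series="1 0 0 0 255;1 0 0 0 255;0 0 0 0 255;0 0 0 0 255")

```text
time_s: 16.75
tool_pos: [0.5286, -0.0497, 0.0453]
tool_rot: [-180.0, 0.3, 69.3]
force: [-5.0, -9.0, 5.8]
grip_width: 0.0007
grasp_force: 5.5
```

arm_command(series="1 0 0 0 255;0.5 0 0 0 255;0 0 0 0 255;0 0 0 0 255")

```text
time_s: 17.08
tool_pos: [0.5289, -0.0493, 0.0454]
tool_rot: [-180.0, 0.4, 69.3]
force: [-4.6, -11.7, 5.8]
grip_width: 0.0005
grasp_force: 6.4
```

arm_command(series="1 0 0 0 255;0.5 0 0 0 255;0 0 0 0 255;0 0 0 0 255")

```text
time_s: 17.42
tool_pos: [0.5298, -0.0472, 0.0454]
tool_rot: [-180.0, 0.3, 69.3]
force: [-3.2, -10.8, 5.9]
grip_width: 0.0001
grasp_force: 5.7
```

arm_command(series="1 0 0 0 255;0.5 0 0 0 255;0 0 0 0 255;0 0 0 0 255")

```text
time_s: 17.75
tool_pos: [0.53, -0.0468, 0.0454]
tool_rot: [-180.0, 0.4, 69.3]
force: [-5.1, -12.9, 6.2]
grip_width: 0.0003
grasp_force: 6.6
```

arm_command(series="1 0 0 0 255;0.5 0 0 0 255;0 0 0 0 255;0 0 0 0 255")

```text
time_s: 18.08
tool_pos: [0.5302, -0.0463, 0.0454]
tool_rot: [-180.0, 0.4, 69.2]
force: [-6.4, -12.9, 6.6]
grip_width: 0.0008
grasp_force: 7.5
```

arm_command(series="1 0 0 0 255;0.5 0 0 0 255;0 0 0 0 255;0 0 0 0 255")

```text
time_s: 18.42
tool_pos: [0.5304, -0.0458, 0.0454]
tool_rot: [-180.0, 0.5, 69.2]
force: [-7.0, -15.9, 6.8]
grip_width: 0.0004
grasp_force: 8.4
```

arm_command(series="1 0 0 0 255;0.5 0 0 0 255;0 0 0 0 255;0 0 0 0 255")

```text
time_s: 18.75
tool_pos: [0.5307, -0.0453, 0.0454]
tool_rot: [-179.9, 0.6, 69.2]
force: [-7.7, -16.4, 8.8]
grip_width: 0.0007
grasp_force: 9.3
```

arm_command(series="1 0 -0.5 0 255;0.5 0 -0.5 0 255;0 0 0 0 255;0 0 0 0 255")

```text
time_s: 19.08
tool_pos: [0.5308, -0.0429, 0.0454]
tool_rot: [-179.9, 0.5, 69.2]
force: [-5.3, -15.8, 3.0]
grip_width: 0.0002
grasp_force: 8.2
```

arm_command(series="1 0 -0.5 0 255;0.5 0 -0.5 0 255;0 0 0 0 255;0 0 0 0 255")

```text
time_s: 19.42
tool_pos: [0.5307, -0.0423, 0.046]
tool_rot: [-179.9, 0.6, 69.2]
force: [-5.3, -17.3, -0.2]
grip_width: 0.0003
grasp_force: 8.9
```

arm_command(series="1 0 0 0 255;0.5 0 0 0 255;0 0 0 0 255;0 0 0 0 255")

```text
time_s: 19.75
tool_pos: [0.5309, -0.0418, 0.0459]
tool_rot: [-179.8, 0.7, 69.2]
force: [-6.3, -17.8, 0.8]
grip_width: 0.0007
grasp_force: 9.7
```

arm_command(series="1 0 0 0 255;0.5 0 0 0 255;0 0 0 0 255;0 0 0 0 255")

```text
time_s: 20.08
tool_pos: [0.5309, -0.0418, 0.0457]
tool_rot: [-179.8, 0.8, 69.1]
force: [-6.7, -20.9, 1.3]
grip_width: 0.0003
grasp_force: 11.0
```

arm_command(series="1 0 0 0 255;0 0 0 0 255;0 0 0 0 255;0 0 0 0 255")

```text
time_s: 20.42
tool_pos: [0.5309, -0.0417, 0.0456]
tool_rot: [-179.8, 0.9, 69.1]
force: [-8.3, -22.3, 1.0]
grip_width: 0.0008
grasp_force: 11.8
```

```bash
cat >> h.py <<'E'
def red():
    s=cams.read_camera("side");q=s[170:240,270:330].astype(int);m=(q[...,2]>q[...,1]*2.2)&(q[...,2]>100)
    p=np.argwhere(m)[:,::-1].mean(0)+[270,170];return s,p,plane("side",p,.052)[0]
E
python3 - <<'E'
from h import *
print([red()[1:] for _ in range(2)])
E
```

```text
[(array([291.52419355, 217.90322581]), array([ 0.53905879, -0.0252559 ,  0.052     ])), (array([291.544, 217.88 ]), array([ 0.53901214, -0.02534955,  0.052     ]))]
```

arm_command(series="-2 0 0 0 255;-2 0 0 0 255;-2 0 0 0 255;0 0 0 0 255;0 0 0 0 255")

```text
time_s: 20.93
tool_pos: [0.5304, -0.0433, 0.0461]
tool_rot: [-179.9, 0.5, 69.2]
force: [-5.4, -14.9, 0.3]
grip_width: 0.0002
grasp_force: 8.0
```

arm_command(series="-2 0 0 0 255;-2 0 0 0 255;-2 0 0 0 255;0 0 0 0 255;0 0 0 0 255")

```text
time_s: 21.35
tool_pos: [0.5304, -0.0439, 0.0468]
tool_rot: [-180.0, 0.2, 69.4]
force: [-2.4, -7.3, -1.0]
grip_width: 0.0008
grasp_force: 3.6
```

Run:
```python
from h import *
s,p,P=red();print(p,P)
cv2.imwrite("pics/g5.png",cv2.resize(s[180:300,230:350],(600,600),interpolation=cv2.INTER_CUBIC))
```

```text
[291.64  216.992] [ 0.5389297  -0.02879976  0.052     ]
```

arm_command(series="-2 0 0 0 255;-2 0 0 0 255;-2 0 0 0 255;0 0 0 0 255;0 0 0 0 255")

```text
time_s: 21.82
tool_pos: [0.5295, -0.0464, 0.0474]
tool_rot: [180.0, -0.1, 69.5]
force: [0.5, 1.0, -0.2]
grip_width: 0.0004
grasp_force: 0.0
```

Run:
```python
from h import *
s,p,P=red();print(p,P)
cv2.imwrite("pics/g6.png",cv2.resize(s[180:300,230:350],(600,600),interpolation=cv2.INTER_CUBIC))
```

```text
[291.552 217.312] [ 0.53909705 -0.02754351  0.052     ]
```

View pics/g6.png

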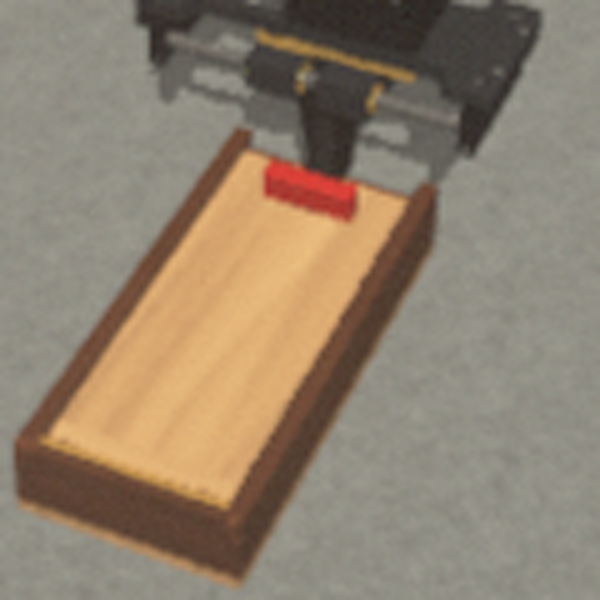

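Unloading suggests it is latched: the lid gave way 1.7 mm against a push of about 16 N, then stayed put at zero force. I'll retreat and check with numbers how far the plate is pressed in and whether the lid has moved.

arm_command(series="-4 0 0 0 255;-4 0 0 0 255;0 0 -10 0 255;0 0 -20 0 255;0 0 -30 0 255;0 0 -30 0 255;0 0 -30 0 255;-20 0 -20 0 255;-25 0 -10 0 255;-30 0 0 0 255;-30 0 0 0 255;-25 0 0 0 255;-15 0 0 0 255;0 0 0 0 255")

```text
time_s: 23.03
tool_pos: [0.4738, -0.1951, 0.1983]
tool_rot: [179.9, 0.0, 69.0]
force: [0.4, -1.4, 1.1]
grip_width: 0.0009
grasp_force: 0.0
```

Run:
```python
from h import *
np.set_printoptions(precision=1,suppress=True,linewidth=200)
print(red()[1:])
now={n:cams.read_camera(n) for n in("top","side")}
def proj(n,P):
    c=cams.calibration(n);Rm=R.from_euler('xyz',c["rotation"],degrees=True).as_matrix()
    q=c["K"]@Rm.T@(P-c["origin"]).T;return (q[:2]/q[2]).T
u=np.array([.350,.937]);v=np.array([.937,-.350]);E=np.array([.6108,.1727])
d=np.arange(-40,6,2.)
for n in now:
    for nm,im in(("old",cv2.imread(f"pics/{n}0.png")),("now",now[n])):
        pr=[]
        for k in d:
            P=np.array([np.r_[E+u*k/1e3+v*w,.042] for w in np.linspace(-.03,.03,25)])
            q=proj(n,P).astype(np.float32)
            pr.append(cv2.remap(im,q[None,:,0],q[None,:,1],1)[0].mean(0))
        print(n,nm);print(np.c_[d,np.array(pr)].T)
```

```text
(array([291.5, 217.4]), array([ 0.5, -0. ,  0.1]))
top old
[[-40.  -38.  -36.  -34.  -32.  -30.  -28.  -26.  -24.  -22.  -20.  -18.  -16.  -14.  -12.  -10.   -8.   -6.   -4.   -2.    0.    2.    4. ]
 [ 57.9  57.5  57.2  57.5  57.2  55.3  50.2  42.1  32.8  25.6  23.4  25.1  27.   29.   32.3  35.8  35.8  31.6  26.   25.   32.4  49.2  71.5]
 [ 98.2  97.9  98.   98.1  97.2  94.   86.   72.7  58.2  50.   51.8  58.8  64.8  71.3  81.   89.8  89.   76.7  58.5  45.5  46.   60.   80.9]
 [136.7 136.6 136.6 136.5 135.4 131.  120.7 104.1  85.8  75.8  79.3  88.8  97.  106.6 120.1 132.2 132.  116.6  92.8  75.6  73.8  83.8  97.7]]
top now
[[-40.  -38.  -36.  -34.  -32.  -30.  -28.  -26.  -24.  -22.  -20.  -18.  -16.  -14.  -12.  -10.   -8.   -6.   -4.   -2.    0.    2.    4. ]
 [101.4 101.5 101.6 101.7 101.7 101.6 101.9 101.9 102.3 103.2 103.7 103.8 101.7  95.3  84.2  71.4  59.4  50.4  43.5  38.9  41.1  53.8  74.1]
 [169.5 169.7 169.9 169.8 169.8 169.7 170.  170.5 171.1 171.9 173.  172.8 169.4 160.1 144.4 127.3 115.  107.8  99.4  86.2  74.5  73.7  86.2]
 [223.8 224.1 224.2 224.2 224.2 224.1 224.5 2
[... 544 characters left out ...]
15.7 215.6 216.  216.2 216.  216.1 212.5 199.  174.8 167.2 181.9 186.  172.  154.6 137.  116.4 106.8 100.8  93.4  89.8  88.7]]
side now
[[-40.  -38.  -36.  -34.  -32.  -30.  -28.  -26.  -24.  -22.  -20.  -18.  -16.  -14.  -12.  -10.   -8.   -6.   -4.   -2.    0.    2.    4. ]
 [115.  115.3 114.9 114.6 114.8 114.9 115.3 116.  116.6 116.9 117.6 118.5 117.  109.7  95.   80.   69.4  60.4  56.2  54.6  53.1  51.8  51.2]
 [171.6 171.8 171.6 171.6 171.5 171.4 171.6 172.2 173.4 174.6 175.8 177.1 176.1 170.1 157.8 142.  118.5  89.3  75.7  71.4  68.3  66.2  65.4]
 [219.9 220.2 220.  220.  220.1 219.9 220.3 220.6 221.5 222.4 223.6 224.8 224.  218.8 206.8 188.6 159.2 124.4 109.5 102.8  95.8  92.1  90.8]]
```

The plate stands 4–5 mm pressed back in both views, and the lid hasn't moved since release, so it is latched. One last stability check, then I hand in.

arm_command(series="0 0 0 0 255;0 0 0 0 255;0 0 0 0 255;0 0 0 0 255;0 0 0 0 255;0 0 0 0 255;0 0 0 0 255;0 0 0 0 255;0 0 0 0 255;0 0 0 0 255;0 0 0 0 255;0 0 0 0 255")

```text
time_s: 24.18
tool_pos: [0.4756, -0.1905, 0.1973]
tool_rot: [180.0, -0.0, 69.5]
force: [-0.5, 0.5, -0.4]
grip_width: 0.0009
grasp_force: 0.0
```

Run:
```python
from h import *
from cell import env
p=red()[1];print(p)
if abs(p[1]-217.4)<.4: print(env.sign_off())
```

```text
[291.4789916  217.46218487]
the job is handed in; nothing more can be done
None
```

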